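# Set the seed dispenser's gate to the third click

## Robot

A 6-joint arm with a two-finger parallel gripper is mounted at the origin on the work surface. World frame = base frame: x ahead of the robot, y to its left, z up, the work surface at z = 0. Lengths are in mm, angles in rad, forces in N, time in s.
With the tool pointing down it reaches from about 275 to 750 mm from the base axis. Payload 10.2 kg.
Tool frame: the origin (TCP) lies at the very end of the fingers, on their centre line; the grasp point (between the pads) lies 19 mm behind it; x points along the fingers, y is the direction in which the jaws open and shut, and the axes are right-handed (so a half turn about x gives the same grasp; the last joint's range is limited). The gripper opens to 85 mm and grips with 20 to 120 N. Pads are 22 mm wide; open, the fingers measure 114 mm over their backs; the gripper's body (76 mm by 85 mm) begins 54 mm behind the grasp point. The pads swing forward as they close: fully open they stand 13 mm farther back than shut.
Start: joints at [0.918, 0.313, 1.498, -0, 1.331, -0.223], TCP at [218.775, 477.251, 231.294] pointing down, gripper open.
Joint ranges: [-2.94, 2.94], [-0.97, 2.17], [0.19, 2.56], [-1.23, 4.37], [0.02, 3.11], [-2.88, 2.88]. Speed limits (rad/s): [2.39, 2.39, 3.01, 3.14, 3.14, 3.14].

## Interface

Orientations are given as a unit quaternion [w, x, y, z].
In Python, from rig import ctrl, viewer, finish_job gives the robot as it stands.
- The arm moves only by the tool carry_out, never from a script. Its argument "targets" is a list of rows, each an object of numbers: "x", "y", "z": the shift along the world's x, y, z in m; "ax", "ay", "az": the turn, a rotation vector about the world's x, y, z in rad; "hand": the opening, from -1 (shut) to 1 (fully open). A call has 1 to 5 rows; each row is the pose to reach, as a shift and turn from the pose commanded when the call began; what a row does not reach only later rows make up. A row lasts 1/8 s, in which the tool goes at most 62.5 mm and 10.7 degrees, less where a joint would pass 70% of its speed; a pose out of reach is approached as far as the arm can. A call with a gripper value outside its range is refused whole. The fingers move at their own pace and stop on an object; "grip_force" is the grip in N (left out, the last holds). Time passes only in rows, so rows that repeat a pose let the fingers close. It gives the time, the measured TCP pose, the force and the opening at its end, in the units of the state.
- ctrl.sense(): the state, without advancing time (a new reading comes with each control period).
- viewer.capture(name): name is "scene" or "top" or "wrist"; returns the picture (384x512x3 uint8, blue, green, red); there is no depth.
- viewer.camera_info(name): a dict with "fx", "fy", "cx", "cy" (pixels), "R" (3x3) and "t" (3): a world point X has camera coordinates R X + t. Camera axes: x right, y down, z forward; pixel columns grow to the right and rows downward; lengths in mm; the calibration is good to about 2 mm. A picture is of the moment at which its call begins: read the wrist's pose just before it. camera_info takes no time and is no camera call; for the wrist camera it gives the pose at the moment of the call.
- finish_job(): hands the job in, once; it reports no verdict.
The state is a dict: "time_s": time; "joints": joint angles; "dq": joint speeds; "tau": joint torques, N m; "eef_pos": TCP position; "ee_rot": TCP orientation; "force": force on the tool from outside, world axes, zero at the start; "wrist_torque": the same for the moment, N m; "grip_width": opening from 0.0 (shut) to 1.0 (fully open).
Only numpy, scipy, OpenCV 4.12 (cv2) and the standard library are available. Lean on these libraries where they do the work, as an engineer would, in place of code of your own. Each camera call takes 0.05 s, during which the arm holds its last target. There are 200 camera calls.

## Task

Set the seed dispenser to portion three: with a fingertip, push its gate lever from the closed end of the slot one click at a time, letting it settle in each notch, and leave it resting in the third notch without ever running past that one. Only push the lever, do not pinch it, and leave the cup, the bottle, the jar and the calculator where they stand.

Things in the scene. Friction and masses are not known exactly. Their poses are not given: they have to be found in the camera images.
- dispenser: Grey metal seed dispenser, fixed, 240 mm (x) by 320 mm (y), flat deck 70 mm above the counter. Origin: centre of its underside, z up; its x axis points away from the robot, turned at most 0.5 rad either way. The lever's slot runs along x at y -90 mm, between x -63 and +53 mm, six equal tick marks beside it: closed, then clicks 1 to 5. A steel chute sticks out of its -x side at y +85 mm.
- lever_handle (a point): Centre of the lever's handle, moving with it: a black upright block, 24 mm along the slot, 30 mm across, 38 mm high, flat vertical faces, 75 to 113 mm above the counter (this point 94.5 mm). In the dispenser's frame: x -50 mm + the joint value, y -90 mm. When closed, 58 mm of empty deck lie behind it (to the dispenser's -x).
- gate_lever (a joint): Lever travel along the dispenser's +x, m: 0 closed (robot's end of the slot; every run starts here); notches at 0.018, 0.036, 0.054 (third click), 0.072, 0.090 (end). Resistance rises between notches to 5 to 9 N pushed slowly (plus 22 N per m/s); halfway it gives way and the lever snaps on by itself into the next notch within 0.3 s. Left alone it goes to the nearest notch, to 2 mm.
- hopper_lid (a point): Centre of the lid's top on the round aluminium hopper that stands on the dispenser's deck (x 0, y +85 mm), 183 mm above the counter; hopper 126 mm across, a small knob on the lid reaching 199 mm. Not part of the job.
- cup: Open steel cup, 72 mm across the rim, 55 mm high, standing below the chute. Origin: centre of its underside. Not part of the job.
- bottle: Teal bottle with a blue cap, 60 mm across, 150 mm high, standing beside the dispenser, on its lever (-y) side. Origin: centre of its underside. Not part of the job.
- jar: White jar with a green cap, 52 mm across, 85 mm high, standing beside the bottle, nearer or farther than it. Origin: centre of its underside. Not part of the job.
- calculator: Black desk calculator, 150 x 100 x 16 mm (19 mm over its keys), lying on the counter beside the dispenser, on its hopper (+y) side. Origin: centre of its underside. Not part of the job.

How it is judged (in metres and radians):
On the way, in this order (a step that is already met when the one before it is completed fails the run):
1. the lever settles in the first notch (value of joint gate_lever between 0.013 and 0.023 m and velocity of joint gate_lever between -0.02 and 0.02 m/s), for 0.2 s.
2. the lever settles in the second notch (value of joint gate_lever between 0.031 and 0.041 m and velocity of joint gate_lever between -0.02 and 0.02 m/s), for 0.2 s.
3. the lever settles in the third notch (value of joint gate_lever between 0.049 and 0.059 m and velocity of joint gate_lever between -0.02 and 0.02 m/s), for 0.2 s.
At the end, for the whole second after the job is handed in: The gate lever rests in the third notch (54 mm of travel, within 5 mm) and is still; the cup, bottle, jar and calculator are within 20 mm of where they stood (value of joint gate_lever between 0.049 and 0.059 m and velocity of joint gate_lever between -0.01 and 0.01 m/s and distance of each of cup, bottle, jar, calculator from where it was at the start of the episode below 0.02 m); the robot touches nothing.
It fails at once if the lever is pushed past the third notch (over 66 mm of travel) (value of joint gate_lever above 0.066 m).
It fails at once if the lever is pinched: its front and rear faces, or its left and right faces, are pressed by the fingers at once ((contact force between the fingers and gate_lever_c0 above 0.5 N and contact force between the fingers and gate_lever_c1 above 0.5 N) or (contact force between the fingers and gate_lever_c2 above 0.5 N and contact force between the fingers and gate_lever_c3 above 0.5 N)).
It fails at once if the cup, bottle, jar or calculator is pushed, lifted or knocked over (distance of any of cup, bottle, jar, calculator from where it was at the start of the episode above 0.02 m or angle between any of cup, bottle, jar, calculator's own z axis and vertical above 0.35 rad).
It also fails if it takes over 61 s, if anything falls off the work surface, if the arm or the gripper's body presses on something with over 40 N, if the wrist force passes 120 N, or if a joint passes its speed limit or range.

## Working session

There is one attempt and no reset: what is moved stays moved. The work goes in short steps, Python scripts to look and compute and a tool call to move; the robot and the scene stay as the last step left them, time stands still between calls to the robot, and variables do not carry over. Pictures are saved under pics/ and viewed, about 8 in all and at most 12, crops included, and the job is handed in when it is done.

Besides the shell and the picture viewer there is one more tool, called after "Request:" as name(argument=value, ...) on one line, values as JSON. carry_out: Moves the arm, as the interface text tells. Its arguments: {"type":"object","properties":{"targets":{"type":"array"},"grip_force":{"type":"number"}},"required":["targets"]}

```bash
mkdir -p pics; python3 - <<'E'
from rig import ctrl, viewer
import cv2
for n in("scene","top"):
    cv2.imwrite(f"pics/{n}0.png",cv2.resize(viewer.capture(n),(800,600),interpolation=cv2.INTER_CUBIC))
    i=viewer.camera_info(n);print(n,i)
s=ctrl.sense();print(s)
E
```

```text
scene {'fx': 377.56710137992775, 'fy': 377.56710137992775, 'cx': 256.7628214013706, 'cy': 190.64412533299375, 'R': array([[-0.08400729,  0.99645045,  0.00541156],
       [ 0.68717197,  0.06186423, -0.72385599],
       [-0.72162141, -0.05709051, -0.68992986]]), 't': array([ -19.11636463, -307.66188664, 1519.57304245])}
top {'fx': 435.5445462536084, 'fy': 435.5445462536084, 'cx': 252.40070452207974, 'cy': 182.54472122585787, 'R': array([[-0.02594877, -0.99950703,  0.01767369],
       [-0.9974611 ,  0.0247147 , -0.06678724],
       [ 0.06631751, -0.01936187, -0.9976107 ]]), 't': array([  88.84733156,  590.11115136, 1006.17990891])}
{'time_s': 0.1, 'joints': array([ 9.17629998e-01,  3.13380055e-01,  1.49832924e+00, -9.69790519e-06,
        1.33099325e+00, -2.23420197e-01]), 'dq': array([-4.89094194e-04,  3.02011089e-05, -1.85034868e-03,  5.18279793e-04,
        6.97267090e-04,  5.15948684e-04]), 'tau': array([ 2.78382235e-03, -4.12897825e+01, -2.60138905e+01, -2.01460407e-04,
        3.09817777e-03,  4.18546529e-05]), 'eef_pos': array([218.62370791, 477.07530179, 230.81145885]), 'ee_rot': array([ 0.69068233,  0.15041418,  0.69100936, -0.15112763]), 'force': array([-0.39170211, -0.19798256, -0.06623659]), 'wrist_torque': array([-0.02863735,  0.03349898, -0.01622046]), 'grip_width': 0.999702146724839}
```

View pics/top0.png

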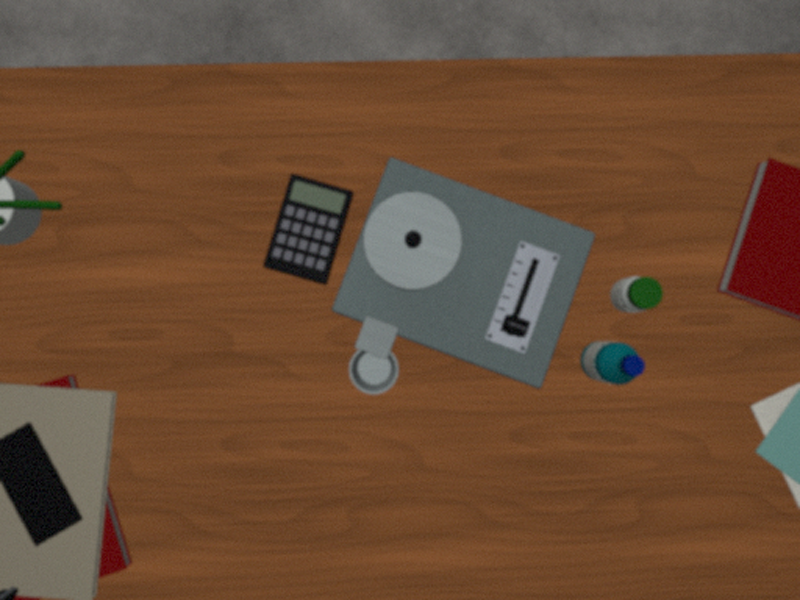

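View pics/scene0.png

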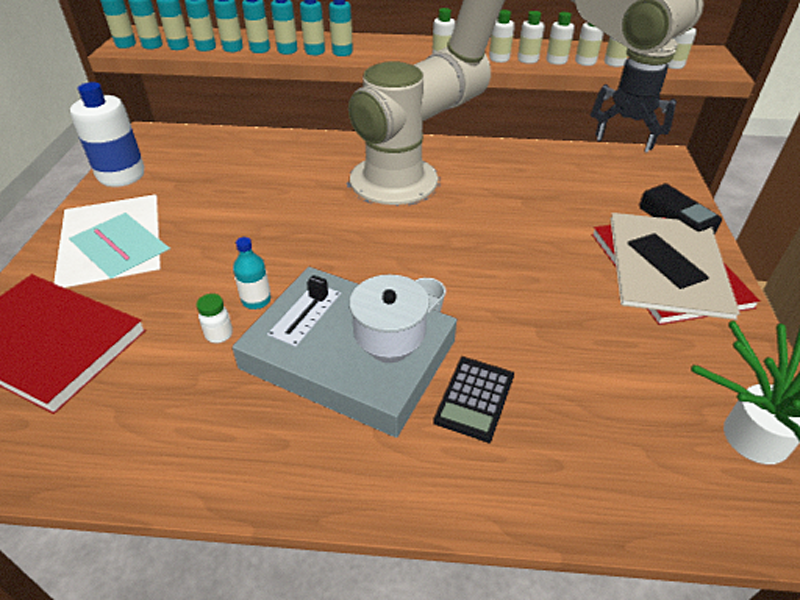

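The top view shows the dispenser deck corners at about (390,157), (594,233), (541,387) and (334,310). The black handle is at about (515,325), at the near end of the slot. The bottle and jar are to its right, and the hopper is on the left.

```bash
cat > h.py <<'E'
import numpy as np
from scipy.spatial.transform import Rotation as Ro
def back(i,u,v,z):
    d=i["R"].T@np.array([(u-i["cx"])/i["fx"],(v-i["cy"])/i["fy"],1]); c=-i["R"].T@i["t"]
    return c+d*(z-c[2])/d[2]
def proj(i,X):
    p=i["R"]@np.asarray(X,float)+i["t"]; return np.array([i["fx"]*p[0]/p[2]+i["cx"],i["fy"]*p[1]/p[2]+i["cy"]])
E
python3 - <<'E'
from h import *
from rig import viewer,ctrl
i=viewer.camera_info("top")
px=np.array([(390,157),(594,233),(541,387),(334,310)])*.64
W=np.array([back(i,u,v,70)[:2] for u,v in px]); L=np.array([(120,160),(120,-160),(-120,-160),(-120,160)])
z=(W-W.mean(0))@[1,1j]; l=L@[1,1j]; k=(z*l.conj()).sum()/(abs(l)**2).sum(); yaw=np.angle(k)
print(W.round(1),"scale",abs(k),"yaw",yaw)
c=W.mean(0); R=lambda p:c+np.array([[np.cos(yaw),-np.sin(yaw)],[np.sin(yaw),np.cos(yaw)]])@p
print("centre",c,"handle",R([-50,-90]),"behind -25",R([-85,-90]),"x axis",np.cos(yaw),np.sin(yaw))
H=R([-50,-90]);print("handle px in 800 view",proj(i,[*H,113])/.64)
s=viewer.camera_info("scene");print("scene px",proj(s,[*H,113])/.64)
print("bottle",back(i,638*.64,365*.64,150),"jar",back(i,645*.64,292*.64,85))
w,x,y,q=ctrl.sense()["ee_rot"];print(Ro.from_quat([x,y,q,w]).as_matrix().round(3))
E
```

```text
[[ 775.1   76.4]
 [ 657.3 -215.8]
 [ 438.6 -129.9]
 [ 555.5  161.8]] scale 0.9821888333768782 yaw -0.3788377348709234
centre [606.63367465 -26.87420389] handle [526.89324103 -92.00072111] behind -25 [494.37491196 -79.05629085] x axis 0.9290951161587174 -0.36984086460262783
handle px in 800 view [518.11411217 325.27156784]
scene px [315.77201756 279.58370384]
bottle [ 470.73937693 -240.30615268  150.        ] jar [ 569.36409723 -279.78364344   85.        ]
[[-0.001  0.417  0.909]
 [-0.001  0.909 -0.417]
 [-1.    -0.001 -0.   ]]
```

Request:
carry_out(targets=[{"x": 0.027,"y": -0.055,"z": 0.01,"hand": -1},{"x": 0.054,"y": -0.11,"z": 0.01,"az": 0.05,"hand": -1},{"x": 0.082,"y": -0.165,"z": 0.01,"az": 0.05,"hand": -1},{"x": 0.11,"y": -0.22,"z": 0.01,"az": 0.05,"hand": -1},{"x": 0.138,"y": -0.276,"z": 0.01,"az": 0.05,"hand": -1}])

```text
invalid input at $.targets[0]: expected keys x, y, z, ax, ay, az, hand
```

Request:
carry_out(targets=[{"x": 0.027,"y": -0.056,"hand": -1},{"x": 0.054,"y": -0.112,"hand": -1},{"x": 0.08,"y": -0.168,"hand": -1},{"x": 0.106,"y": -0.224,"hand": -1},{"x": 0.132,"y": -0.28,"hand": -1}])

```text
invalid input at $.targets[0]: expected keys x, y, z, ax, ay, az, hand
```

Request:
carry_out(targets=[{"hand": -1},{"hand": -1},{"hand": -1}])

```text
invalid input at $.targets[0]: expected keys x, y, z, ax, ay, az, hand
```

```bash
cat > look.py <<'E'
import sys,cv2
from rig import ctrl,viewer
from h import *
n,out=sys.argv[1:3]
i=viewer.camera_info(n);im=viewer.capture(n)
if len(sys.argv)>3:
    a,b,c,d=map(int,sys.argv[3:]);im=im[b:d,a:c]
f=min(800/im.shape[1],600/im.shape[0]);cv2.imwrite(f"pics/{out}.png",cv2.resize(im,None,fx=f,fy=f,interpolation=cv2.INTER_CUBIC))
s=ctrl.sense();w,x,y,z=s["ee_rot"]
print(s["time_s"],s["eef_pos"].round(1),s["force"].round(2),s["grip_width"].round(3),s["joints"].round(2));print(Ro.from_quat([x,y,z,w]).as_matrix().round(3))
if n=="wrist":print("handle px*f",proj(i,[527,-92,113])*f,"tcp px*f",proj(i,s["eef_pos"])*f,"f",f)
E
python3 look.py wrist w1
```

```text
Traceback (most recent call last):
  File "look.py", line 10, in <module>
    print(s["time_s"],s["eef_pos"].round(1),s["force"].round(2),s["grip_width"].round(3),s["joints"].round(2));print(Ro.from_quat([x,y,z,w]).as_matrix().round(3))
                                                                ^^^^^^^^^^^^^^^^^^^^^
AttributeError: 'float' object has no attribute 'round'
```

View pics/w1.png

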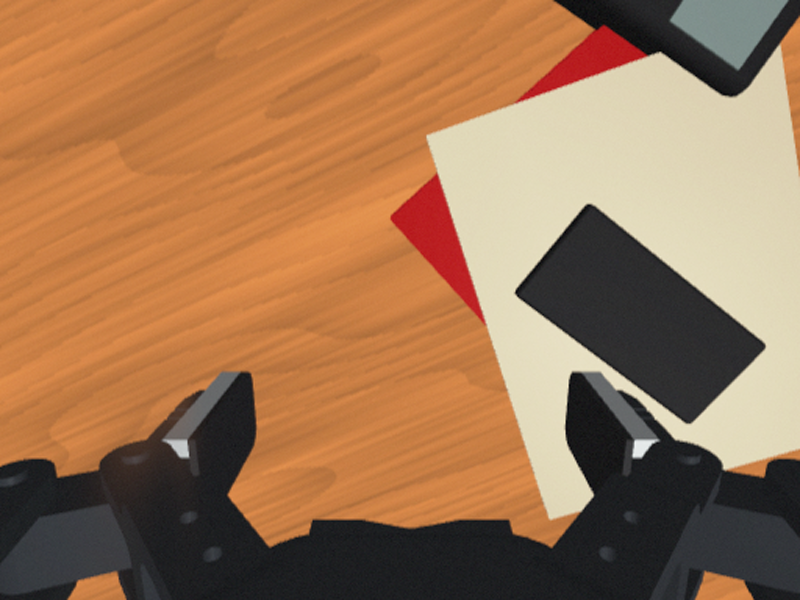

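The move calls were refused because every row needs all seven keys, so the arm is still at the start. The wrist view shows only the open fingers over the book. I'll resend with full rows.

Request:
carry_out(targets=[{"x": 0.027,"y": -0.055,"z": 0.01,"ax": 0,"ay": 0,"az": 0.05,"hand": -1},{"x": 0.054,"y": -0.11,"z": 0.01,"ax": 0,"ay": 0,"az": 0.05,"hand": -1},{"x": 0.082,"y": -0.165,"z": 0.01,"ax": 0,"ay": 0,"az": 0.05,"hand": -1},{"x": 0.11,"y": -0.22,"z": 0.01,"ax": 0,"ay": 0,"az": 0.05,"hand": -1},{"x": 0.138,"y": -0.276,"z": 0.01,"ax": 0,"ay": 0,"az": 0.05,"hand": -1}])

```text
time_s: 0.78
eef_pos: [357.2, 199.5, 241.3]
ee_rot: [0.695, 0.133, 0.694, -0.133]
force: [0.3, 0.6, 0.2]
grip_width: 0.005
```

Request:
carry_out(targets=[{"x": 0.027,"y": -0.056,"z": 0,"ax": 0,"ay": 0,"az": 0,"hand": -1},{"x": 0.054,"y": -0.112,"z": 0,"ax": 0,"ay": 0,"az": 0,"hand": -1},{"x": 0.08,"y": -0.168,"z": 0,"ax": 0,"ay": 0,"az": 0,"hand": -1},{"x": 0.106,"y": -0.224,"z": 0,"ax": 0,"ay": 0,"az": 0,"hand": -1},{"x": 0.132,"y": -0.278,"z": 0,"ax": 0,"ay": 0,"az": 0,"hand": -1}])

```text
time_s: 1.4
eef_pos: [489.2, -78.8, 241.2]
ee_rot: [0.694, 0.134, 0.694, -0.134]
force: [0.7, 1.6, 0.0]
grip_width: -0.001
```

```bash
sed -i 's/s\["grip_width"\].round(3)/round(s["grip_width"],3)/' look.py; python3 look.py wrist w2
```

```text
1.45 [491.2 -84.2 240.6] [-1.81 -5.36 -2.06] -0.004 [-0.4   0.25  1.56 -0.    1.33 -1.59]
[[ 0.     0.375  0.927]
 [-0.002  0.927 -0.375]
 [-1.    -0.002  0.001]]
handle px*f [412.0157258  349.83469667] tcp px*f [393.70509349 391.5540557 ] f 1.5625
```

View pics/w2.png

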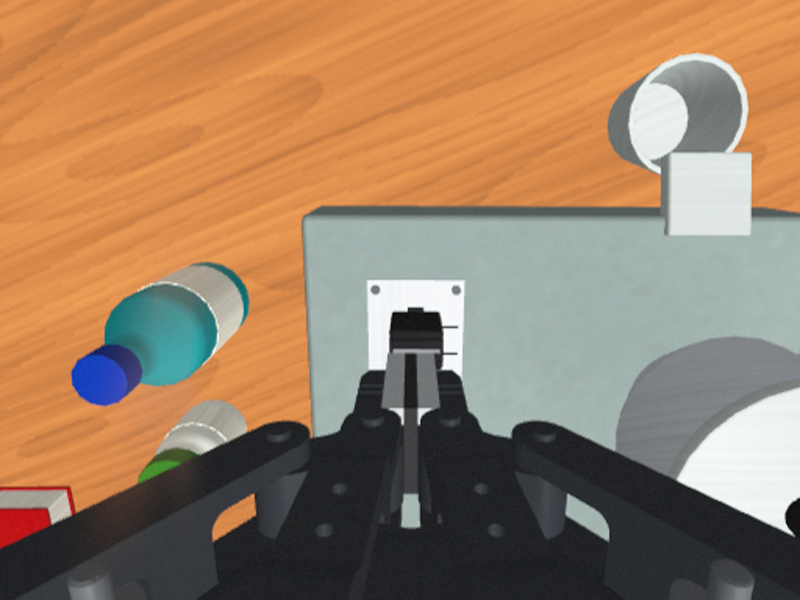

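The wrist view shows the handle at about (415,330), close to the predicted place. The shut fingertips appear just above it in the image, and the cup and bottle are well clear. I'll compare predicted edges with an enlarged crop.

```bash
python3 look.py wrist w3 200 120 340 225; python3 - <<'E'
from h import *
from rig import viewer
i=viewer.camera_info("wrist");y=-.379;c=np.array([606.6,-26.9]);f=800/140
def q(x,yy,z):
    p=c+[x*np.cos(y)-yy*np.sin(y),x*np.sin(y)+yy*np.cos(y)];return ((proj(i,[*p,z])-[200,120])*f).round(0)
for n,a in dict(rearL=(-62,-75,113),rearR=(-62,-105,113),rearLb=(-62,-75,75),frontL=(-38,-75,113),deck=(-120,-90,70),deckcor=(-120,-160,70)).items():print(n,q(*a))
print(-i["R"].T@i["t"],i["R"].round(3))
E
```

```text
1.5 [489.9 -81.  240.4] [-0.48  0.6   0.14] -0.001 [-0.4   0.24  1.57 -0.    1.33 -1.59]
[[-0.001  0.375  0.927]
 [-0.001  0.927 -0.375]
 [-1.    -0.001 -0.   ]]
handle px*f [1538.0861104  1255.52250434] tcp px*f [1523.09749686 1363.39633125] f 5.714285714285714
rearL [477. 510.]
rearR [277. 511.]
rearLb [464. 438.]
frontL [476. 659.]
deck [374.  90.]
deckcor [-53.  92.]
[429.70303054 -55.96520033 383.29741878] [[ 0.375  0.927 -0.001]
 [ 0.895 -0.362  0.259]
 [ 0.24  -0.098 -0.966]]
```

View pics/w3.png

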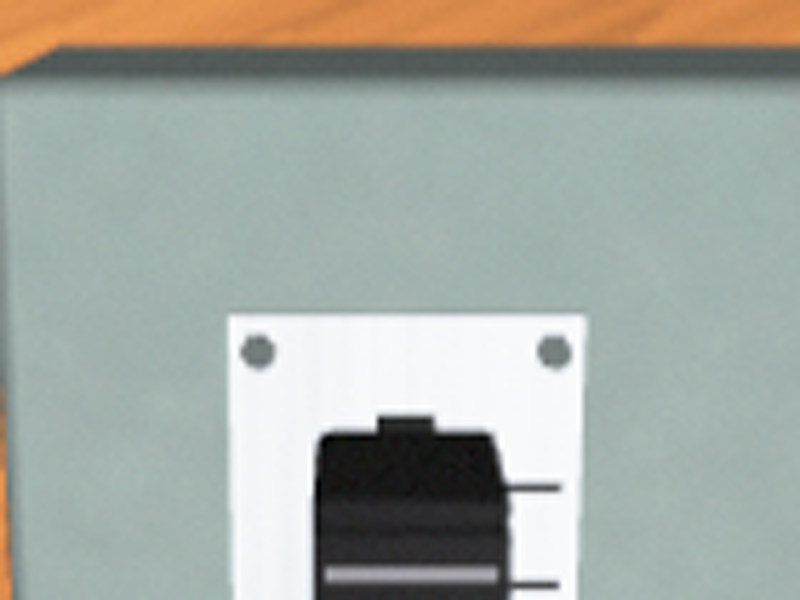

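The crop shows the handle's rear bottom edge at row 433 and its centre at column 405, against a prediction of 438 and 377. The handle is therefore about 4.5 mm further to dispenser +y and 1 mm nearer, at about (527.6, -87.4). I'm descending about 12 mm behind its rear face.

Request:
carry_out(targets=[{"x": 0.006,"y": 0.002,"z": -0.04,"ax": 0,"ay": 0,"az": 0,"hand": -1},{"x": 0.006,"y": 0.002,"z": -0.09,"ax": 0,"ay": 0,"az": 0,"hand": -1},{"x": 0.006,"y": 0.002,"z": -0.125,"ax": 0,"ay": 0,"az": 0,"hand": -1},{"x": 0.006,"y": 0.002,"z": -0.149,"ax": 0,"ay": 0,"az": 0,"hand": -1},{"x": 0.006,"y": 0.002,"z": -0.149,"ax": 0,"ay": 0,"az": 0,"hand": -1}])

```text
time_s: 2.12
eef_pos: [493.7, -73.8, 91.1]
ee_rot: [0.693, 0.134, 0.696, -0.133]
force: [-0.0, -0.1, 0.7]
grip_width: -0.001
```

```bash
python3 look.py scene s2 140 140 290 240; python3 look.py wrist w4 200 120 340 225
```

```text
2.175 [494.5 -74.2  92.4] [-0.16 -1.06  1.28] 0.004 [-0.38  0.42  1.74  0.    0.98 -1.58]
[[-0.001  0.37   0.929]
 [ 0.     0.929 -0.37 ]
 [-1.     0.    -0.001]]
2.225 [495.  -74.5  93.2] [1.33 0.13 0.06] 0.0 [-0.38  0.42  1.74  0.    0.98 -1.58]
[[ 0.001  0.37   0.929]
 [-0.     0.929 -0.37 ]
 [-1.     0.     0.001]]
handle px*f [1432.91260396 1950.87647847] tcp px*f [1491.75774827 1401.64115265] f 5.714285714285714
```

View pics/s2.png

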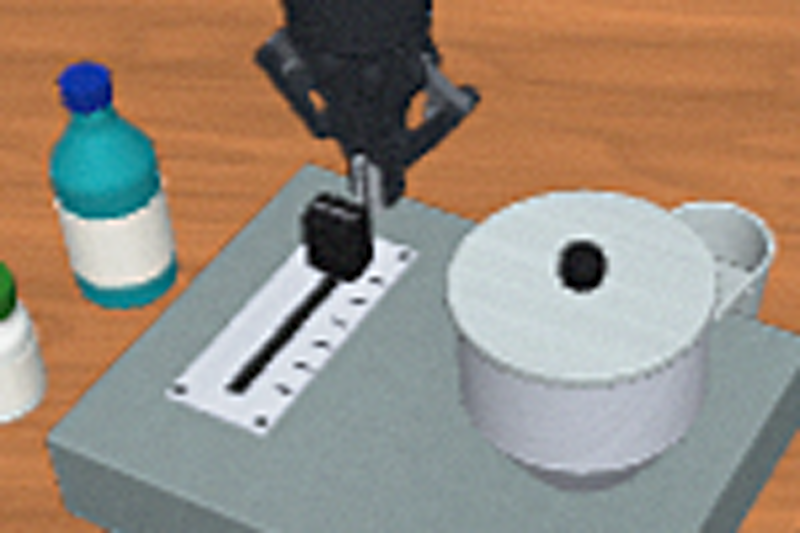

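View pics/w4.png

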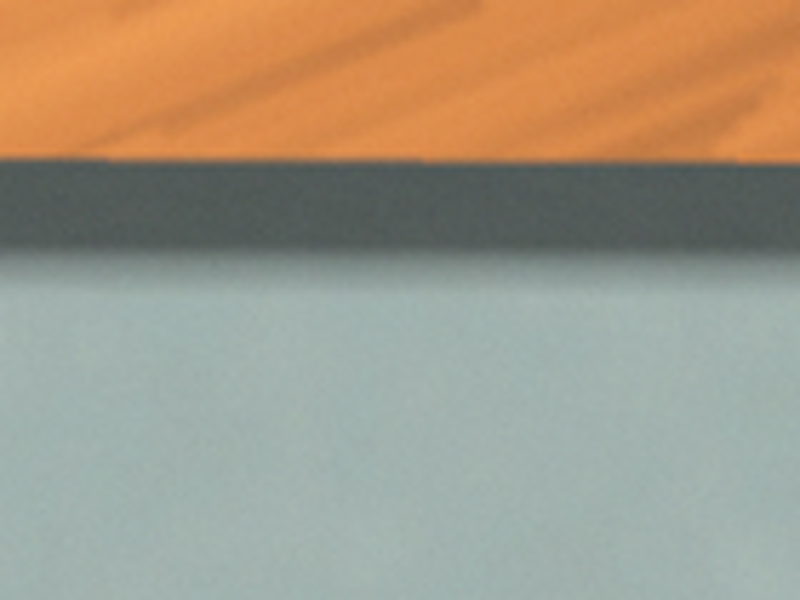

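The scene crop shows the shut fingertips standing behind the black handle (about (340,235)) and in line with the slot. In the wrist crop the deck edge is level, so the yaw is aligned. Next is a slow approach along (0.929, -0.37).

Request:
carry_out(targets=[{"x": 0.0028,"y": -0.0011,"z": 0,"ax": 0,"ay": 0,"az": 0,"hand": -1},{"x": 0.0056,"y": -0.0022,"z": 0,"ax": 0,"ay": 0,"az": 0,"hand": -1},{"x": 0.0074,"y": -0.003,"z": 0,"ax": 0,"ay": 0,"az": 0,"hand": -1},{"x": 0.0093,"y": -0.0037,"z": 0,"ax": 0,"ay": 0,"az": 0,"hand": -1},{"x": 0.0093,"y": -0.0037,"z": 0,"ax": 0,"ay": 0,"az": 0,"hand": -1}])

```text
time_s: 2.85
eef_pos: [504.1, -78.4, 92.3]
ee_rot: [0.694, 0.133, 0.694, -0.134]
force: [0.7, -0.3, 0.1]
grip_width: -0.001
```

Request:
carry_out(targets=[{"x": 0.0014,"y": -0.0006,"z": 0,"ax": 0,"ay": 0,"az": 0,"hand": -1},{"x": 0.0028,"y": -0.0011,"z": 0,"ax": 0,"ay": 0,"az": 0,"hand": -1},{"x": 0.0028,"y": -0.0011,"z": 0,"ax": 0,"ay": 0,"az": 0,"hand": -1}])

```text
time_s: 3.22
eef_pos: [506.9, -79.5, 92.3]
ee_rot: [0.694, 0.133, 0.694, -0.133]
force: [0.7, 0.3, 0.6]
grip_width: -0.001
```

Request:
carry_out(targets=[{"x": 0.0014,"y": -0.0006,"z": 0,"ax": 0,"ay": 0,"az": 0,"hand": -1},{"x": 0.0028,"y": -0.0011,"z": 0,"ax": 0,"ay": 0,"az": 0,"hand": -1},{"x": 0.0028,"y": -0.0011,"z": 0,"ax": 0,"ay": 0,"az": 0,"hand": -1}])

```text
time_s: 3.6
eef_pos: [509.2, -80.4, 92.3]
ee_rot: [0.694, 0.133, 0.695, -0.133]
force: [-5.2, 0.9, 3.4]
grip_width: -0.002
```

Request:
carry_out(targets=[{"x": 0.0014,"y": -0.0006,"z": 0,"ax": 0,"ay": 0,"az": 0,"hand": -1},{"x": 0.0014,"y": -0.0006,"z": 0,"ax": 0,"ay": 0,"az": 0,"hand": -1}])

```text
time_s: 3.85
eef_pos: [510.3, -80.8, 92.2]
ee_rot: [0.694, 0.134, 0.695, -0.133]
force: [-6.1, 1.7, 4.2]
grip_width: -0.0
```

Request:
carry_out(targets=[{"x": 0.0014,"y": -0.0006,"z": 0,"ax": 0,"ay": 0,"az": 0,"hand": -1},{"x": 0.0014,"y": -0.0006,"z": 0,"ax": 0,"ay": 0,"az": 0,"hand": -1}])

```text
time_s: 4.1
eef_pos: [511.6, -81.3, 92.2]
ee_rot: [0.693, 0.134, 0.695, -0.133]
force: [-7.6, 2.4, 4.5]
grip_width: -0.001
```

Request:
carry_out(targets=[{"x": 0.0014,"y": -0.0006,"z": 0,"ax": 0,"ay": 0,"az": 0,"hand": -1},{"x": 0.0014,"y": -0.0006,"z": 0,"ax": 0,"ay": 0,"az": 0,"hand": -1}])

```text
time_s: 4.35
eef_pos: [513.3, -82.1, 92.2]
ee_rot: [0.694, 0.134, 0.695, -0.133]
force: [-4.9, 1.6, 3.6]
grip_width: -0.001
```

Request:
carry_out(targets=[{"x": 0.0014,"y": -0.0006,"z": 0,"ax": 0,"ay": 0,"az": 0,"hand": -1},{"x": 0.0014,"y": -0.0006,"z": 0,"ax": 0,"ay": 0,"az": 0,"hand": -1},{"x": 0.0014,"y": -0.0006,"z": 0,"ax": 0,"ay": 0,"az": 0,"hand": -1}])

```text
time_s: 4.72
eef_pos: [515.5, -83.1, 92.3]
ee_rot: [0.695, 0.133, 0.694, -0.134]
force: [-0.1, 0.2, 0.0]
grip_width: 0.003
```

The force rose to about 8 N and then fell to 0, so the lever has snapped on. I'll let it settle and check.

Request:
carry_out(targets=[{"x": 0,"y": 0,"z": 0,"ax": 0,"ay": 0,"az": 0,"hand": -1},{"x": 0,"y": 0,"z": 0,"ax": 0,"ay": 0,"az": 0,"hand": -1},{"x": 0,"y": 0,"z": 0,"ax": 0,"ay": 0,"az": 0,"hand": -1},{"x": 0,"y": 0,"z": 0,"ax": 0,"ay": 0,"az": 0,"hand": -1}])

```text
time_s: 5.22
eef_pos: [515.2, -82.9, 92.3]
ee_rot: [0.694, 0.133, 0.694, -0.133]
force: [-0.1, -0.1, -0.1]
grip_width: -0.003
```

```bash
python3 look.py scene s3 140 140 290 240; python3 - <<'E'
from h import *
from rig import viewer
s=viewer.camera_info("scene")
for k in range(6):
    p=np.array([527.6,-87.4])+(18*k)*np.array([.929,-.37]);f=12*.929;p=p+12*np.array([.929,-.37])
    print(k,((proj(s,[*p,113])-[140,140])*800/150).round(0))
E
```

```text
5.275 [515.2 -83.   92.3] [-0.53  0.39 -0.11] 0.001 [-0.38  0.46  1.68 -0.    1.   -1.58]
[[ 0.     0.371  0.929]
 [-0.     0.929 -0.371]
 [-1.    -0.     0.   ]]
0 [327. 223.]
1 [308. 243.]
2 [289. 265.]
3 [270. 286.]
4 [250. 309.]
5 [229. 331.]
```

View pics/s3.png

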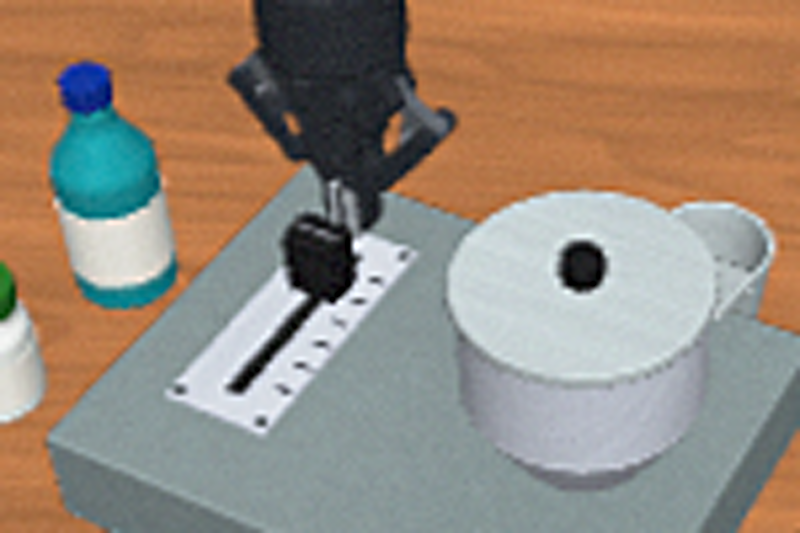

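The handle moved by about (-19,+20) px in the crop, exactly one click. First notch done. Now the second: snap expected about 16–18 mm further on.

Request:
carry_out(targets=[{"x": 0.0019,"y": -0.0007,"z": 0,"ax": 0,"ay": 0,"az": 0,"hand": -1},{"x": 0.0037,"y": -0.0015,"z": 0,"ax": 0,"ay": 0,"az": 0,"hand": -1},{"x": 0.0056,"y": -0.0022,"z": 0,"ax": 0,"ay": 0,"az": 0,"hand": -1},{"x": 0.0074,"y": -0.003,"z": 0,"ax": 0,"ay": 0,"az": 0,"hand": -1},{"x": 0.0093,"y": -0.0037,"z": 0,"ax": 0,"ay": 0,"az": 0,"hand": -1}])

```text
time_s: 5.9
eef_pos: [524.3, -86.6, 92.2]
ee_rot: [0.694, 0.133, 0.695, -0.133]
force: [-2.9, 0.5, 1.9]
grip_width: 0.001
```

Request:
carry_out(targets=[{"x": 0.0014,"y": -0.0006,"z": 0,"ax": 0,"ay": 0,"az": 0,"hand": -1},{"x": 0.0028,"y": -0.0011,"z": 0,"ax": 0,"ay": 0,"az": 0,"hand": -1},{"x": 0.0028,"y": -0.0011,"z": 0,"ax": 0,"ay": 0,"az": 0,"hand": -1}])

```text
time_s: 6.28
eef_pos: [526.6, -87.5, 92.3]
ee_rot: [0.694, 0.134, 0.695, -0.133]
force: [-5.6, 1.7, 3.9]
grip_width: -0.002
```

Request:
carry_out(targets=[{"x": 0.0014,"y": -0.0006,"z": 0,"ax": 0,"ay": 0,"az": 0,"hand": -1},{"x": 0.0014,"y": -0.0006,"z": 0,"ax": 0,"ay": 0,"az": 0,"hand": -1}])

```text
time_s: 6.52
eef_pos: [527.9, -88.0, 92.2]
ee_rot: [0.693, 0.134, 0.695, -0.133]
force: [-7.3, 1.5, 5.1]
grip_width: 0.002
```

Request:
carry_out(targets=[{"x": 0.0014,"y": -0.0006,"z": 0,"ax": 0,"ay": 0,"az": 0,"hand": -1},{"x": 0.0014,"y": -0.0006,"z": 0,"ax": 0,"ay": 0,"az": 0,"hand": -1}])

```text
time_s: 6.78
eef_pos: [529.4, -88.7, 92.3]
ee_rot: [0.694, 0.134, 0.695, -0.133]
force: [-6.6, 1.2, 4.0]
grip_width: -0.004
```

Request:
carry_out(targets=[{"x": 0.0014,"y": -0.0006,"z": 0,"ax": 0,"ay": 0,"az": 0,"hand": -1},{"x": 0.0014,"y": -0.0006,"z": 0,"ax": 0,"ay": 0,"az": 0,"hand": -1},{"x": 0.0014,"y": -0.0006,"z": 0,"ax": 0,"ay": 0,"az": 0,"hand": -1}])

```text
time_s: 7.15
eef_pos: [531.6, -89.6, 92.2]
ee_rot: [0.694, 0.133, 0.694, -0.133]
force: [-1.8, 0.8, 0.3]
grip_width: 0.002
```

Request:
carry_out(targets=[{"x": 0.0,"y": 0.0,"z": 0,"ax": 0,"ay": 0,"az": 0,"hand": -1},{"x": 0,"y": 0,"z": 0,"ax": 0,"ay": 0,"az": 0,"hand": -1},{"x": 0,"y": 0,"z": 0,"ax": 0,"ay": 0,"az": 0,"hand": -1},{"x": 0,"y": 0,"z": 0,"ax": 0,"ay": 0,"az": 0,"hand": -1}])

```text
time_s: 7.65
eef_pos: [531.6, -89.6, 92.3]
ee_rot: [0.694, 0.133, 0.694, -0.133]
force: [-0.1, 0.3, 0.1]
grip_width: 0.0
```

```bash
python3 look.py scene s4 140 140 290 240
```

```text
7.7 [531.6 -89.6  92.3] [-0.78  1.22 -0.51] -0.001 [-0.38  0.49  1.63 -0.    1.02 -1.58]
[[ 0.     0.371  0.929]
 [-0.     0.929 -0.371]
 [-1.    -0.     0.   ]]
```

View pics/s4.png

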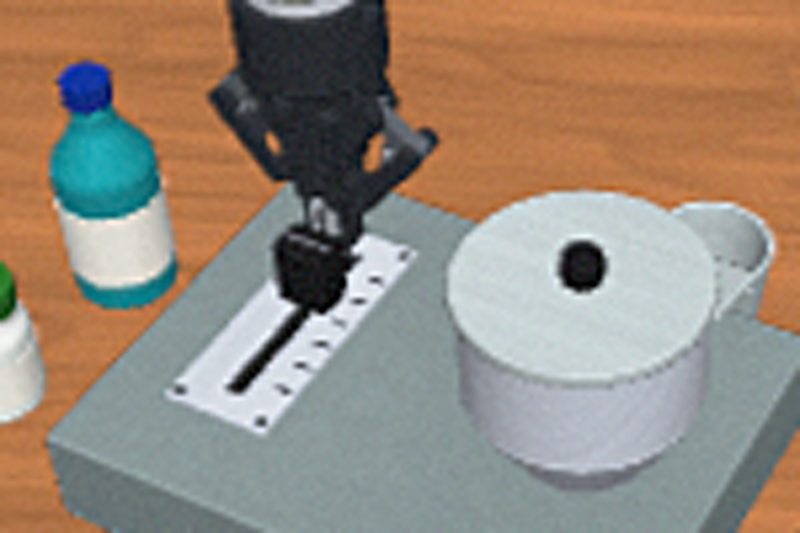

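In this view the handle has moved only about (-9,+12) px since the first notch. With force near 0, the lever appears to be balanced halfway, not yet in the second notch. I'll nudge it slightly further.

Request:
carry_out(targets=[{"x": 0.0009,"y": -0.0004,"z": 0,"ax": 0,"ay": 0,"az": 0,"hand": -1},{"x": 0.0014,"y": -0.0006,"z": 0,"ax": 0,"ay": 0,"az": 0,"hand": -1},{"x": 0.0014,"y": -0.0006,"z": 0,"ax": 0,"ay": 0,"az": 0,"hand": -1},{"x": 0.0014,"y": -0.0006,"z": 0,"ax": 0,"ay": 0,"az": 0,"hand": -1},{"x": 0.0014,"y": -0.0006,"z": 0,"ax": 0,"ay": 0,"az": 0,"hand": -1}])

```text
time_s: 8.32
eef_pos: [532.9, -90.2, 92.3]
ee_rot: [0.694, 0.133, 0.694, -0.133]
force: [-0.1, 0.3, -0.1]
grip_width: -0.001
```

```bash
python3 look.py scene s5 140 140 290 240; python3 - <<'E'
import cv2,numpy as np
for n in("s2","s3","s4","s5"):
    g=cv2.imread(f"pics/{n}.png").max(2)[225:320,200:400]<70
    # dark front face: lowest block bottom edge & left/right extents by row below the fingers
    print(n,[(r+225,np.where(g[r])[0].min()+200,np.where(g[r])[0].max()+200) for r in range(0,95,10) if g[r].any()])
E
```

```text
8.375 [532.9 -90.2  92.3] [-0.4   0.34 -0.57] 0.001 [-0.38  0.5   1.62 -0.    1.02 -1.58]
[[ 0.     0.371  0.929]
 [-0.     0.929 -0.371]
 [-1.    -0.     0.   ]]
s2 [(225, np.int64(304), np.int64(370)), (235, np.int64(304), np.int64(370)), (245, np.int64(308), np.int64(371)), (255, np.int64(309), np.int64(371)), (265, np.int64(313), np.int64(366)), (275, np.int64(328), np.int64(359)), (285, np.int64(322), np.int64(335)), (295, np.int64(312), np.int64(326)), (305, np.int64(304), np.int64(316)), (315, np.int64(294), np.int64(308))]
s3 [(225, np.int64(293), np.int64(371)), (235, np.int64(286), np.int64(351)), (245, np.int64(284), np.int64(350)), (255, np.int64(286), np.int64(353)), (265, np.int64(287), np.int64(354)), (275, np.int64(290), np.int64(354)), (285, np.int64(292), np.int64(350)), (295, np.int64(310), np.int64(341)), (305, np.int64(304), np.int64(316)), (315, np.int64(294), np.int64(308))]
s4 [(225, np.int64(296), np.int64(362)), (235, np.int64(284), np.int64(359)), (245, np.int64(275), np.int64(350)), (255, np.int64(275), np.int64(349)), (265, np.int64(277), np.int64(351)), (275, np.int64(279), np.int64(343)), (285, np.int64(281), np.int64(345)), (295, np.int64(282), np.int64(341)), (305, np.int64(299), np.int64(332)), (315, np.int64(294), np.int64(307))]
s5 [(225, np.int64(338), np.int64(361)), (235, np.int64(286), np.int64(359)), (245, np.int64(279), np.int64(350)), (255, np.int64(266), np.int64(349)), (265, np.int64(264), np.int64(351)), (275, np.int64(267), np.int64(343)), (285, np.int64(267), np.int64(335)), (295, np.int64(271), np.int64(335)), (305, np.int64(272), np.int64(331)), (315, np.int64(290), np.int64(324))]
```

View pics/s5.png

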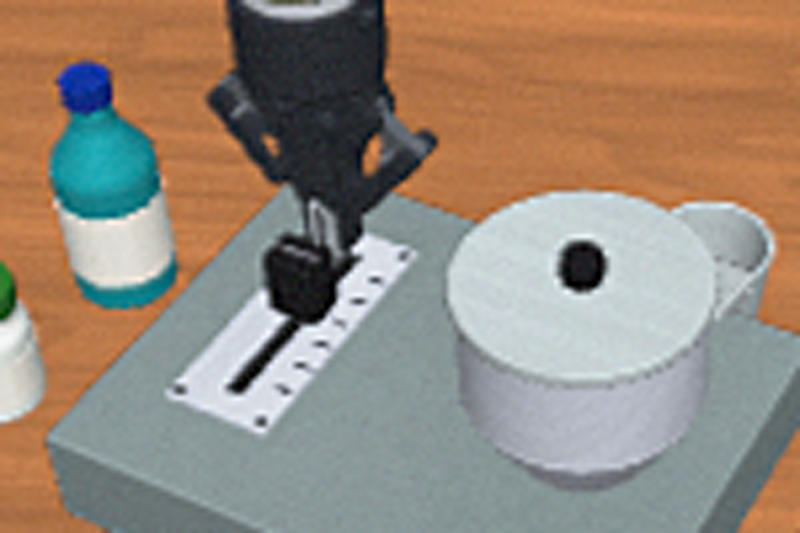

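The handle's left edge went 304→284→264 and its bottom edge dropped about 20 px per click, so it is now in the second notch. Third push, total about 18 mm.

Request:
carry_out(targets=[{"x": 0.0019,"y": -0.0007,"z": 0,"ax": 0,"ay": 0,"az": 0,"hand": -1},{"x": 0.0037,"y": -0.0015,"z": 0,"ax": 0,"ay": 0,"az": 0,"hand": -1},{"x": 0.0056,"y": -0.0022,"z": 0,"ax": 0,"ay": 0,"az": 0,"hand": -1},{"x": 0.0074,"y": -0.003,"z": 0,"ax": 0,"ay": 0,"az": 0,"hand": -1},{"x": 0.0093,"y": -0.0037,"z": 0,"ax": 0,"ay": 0,"az": 0,"hand": -1}])

```text
time_s: 9.0
eef_pos: [541.8, -93.7, 92.3]
ee_rot: [0.694, 0.133, 0.695, -0.133]
force: [-6.2, 2.3, 3.1]
grip_width: 0.004
```

Request:
carry_out(targets=[{"x": 0.0014,"y": -0.0006,"z": 0,"ax": 0,"ay": 0,"az": 0,"hand": -1},{"x": 0.0028,"y": -0.0011,"z": 0,"ax": 0,"ay": 0,"az": 0,"hand": -1},{"x": 0.0042,"y": -0.0017,"z": 0,"ax": 0,"ay": 0,"az": 0,"hand": -1},{"x": 0.0042,"y": -0.0017,"z": 0,"ax": 0,"ay": 0,"az": 0,"hand": -1}])

```text
time_s: 9.5
eef_pos: [545.7, -95.3, 92.3]
ee_rot: [0.694, 0.134, 0.695, -0.133]
force: [-7.0, 1.0, 4.1]
grip_width: -0.003
```

Request:
carry_out(targets=[{"x": 0.0009,"y": -0.0004,"z": 0,"ax": 0,"ay": 0,"az": 0,"hand": -1},{"x": 0.0018,"y": -0.0007,"z": 0,"ax": 0,"ay": 0,"az": 0,"hand": -1},{"x": 0.0018,"y": -0.0007,"z": 0,"ax": 0,"ay": 0,"az": 0,"hand": -1}])

```text
time_s: 9.88
eef_pos: [548.4, -96.4, 92.3]
ee_rot: [0.695, 0.133, 0.694, -0.134]
force: [-1.4, -0.0, -0.2]
grip_width: -0.002
```

Request:
carry_out(targets=[{"x": 0.0009,"y": -0.0004,"z": 0,"ax": 0,"ay": 0,"az": 0,"hand": -1},{"x": 0.0014,"y": -0.0006,"z": 0,"ax": 0,"ay": 0,"az": 0,"hand": -1},{"x": 0.0014,"y": -0.0006,"z": 0,"ax": 0,"ay": 0,"az": 0,"hand": -1},{"x": 0.0014,"y": -0.0006,"z": 0,"ax": 0,"ay": 0,"az": 0,"hand": -1},{"x": 0.0014,"y": -0.0006,"z": 0,"ax": 0,"ay": 0,"az": 0,"hand": -1}])

```text
time_s: 10.5
eef_pos: [549.6, -96.8, 92.3]
ee_rot: [0.694, 0.133, 0.694, -0.133]
force: [0.2, 0.2, 0.2]
grip_width: -0.0
```

```bash
python3 look.py scene s6 140 140 290 240; python3 - <<'E'
import cv2,numpy as np
for n in("s5","s6"):
    g=cv2.imread(f"pics/{n}.png").max(2)[225:365,200:400]<70
    print(n,[(r+225,int(np.where(g[r])[0].min()+200),int(np.where(g[r])[0].max()+200)) for r in range(0,140,10) if g[r].any()])
E
```

```text
10.55 [549.6 -96.9  92.3] [ 0.14 -1.34  0.22] -0.001 [-0.38  0.53  1.57  0.    1.05 -1.58]
[[ 0.     0.371  0.929]
 [ 0.     0.929 -0.371]
 [-1.     0.     0.   ]]
s5 [(225, 338, 361), (235, 286, 359), (245, 279, 350), (255, 266, 349), (265, 264, 351), (275, 267, 343), (285, 267, 335), (295, 271, 335), (305, 272, 331), (315, 290, 324), (325, 285, 298), (335, 277, 291), (345, 267, 281), (355, 259, 271)]
s6 [(225, 302, 356), (235, 317, 343), (245, 320, 340), (255, 323, 349), (265, 267, 351), (275, 247, 343), (285, 244, 335), (295, 245, 327), (305, 249, 317), (315, 252, 318), (325, 253, 314), (335, 271, 307), (345, 268, 281), (355, 259, 271)]
```

The left edge went 264→244, one more click, so the lever is in the third notch. Now I back off from it and raise the arm.

Request:
carry_out(targets=[{"x": -0.0093,"y": 0.0037,"z": 0,"ax": 0,"ay": 0,"az": 0,"hand": -1},{"x": -0.0186,"y": 0.0074,"z": 0,"ax": 0,"ay": 0,"az": 0,"hand": -1},{"x": -0.0279,"y": 0.011,"z": 0.02,"ax": 0,"ay": 0,"az": 0,"hand": -1},{"x": -0.035,"y": 0.014,"z": 0.06,"ax": 0,"ay": 0,"az": 0,"hand": -1},{"x": -0.045,"y": 0.018,"z": 0.11,"ax": 0,"ay": 0,"az": 0,"hand": -1}])

```text
time_s: 11.18
eef_pos: [503.4, -78.3, 202.9]
ee_rot: [0.694, 0.134, 0.695, -0.133]
force: [0.1, -0.0, 1.5]
grip_width: 0.001
```

Request:
carry_out(targets=[{"x": -0.04,"y": 0.015,"z": 0.04,"ax": 0,"ay": 0,"az": 0,"hand": -1},{"x": -0.08,"y": 0.03,"z": 0.08,"ax": 0,"ay": 0,"az": 0,"hand": -1},{"x": -0.12,"y": 0.03,"z": 0.1,"ax": 0,"ay": 0,"az": 0,"hand": -1},{"x": -0.12,"y": 0.03,"z": 0.1,"ax": 0,"ay": 0,"az": 0,"hand": -1},{"x": -0.12,"y": 0.03,"z": 0.1,"ax": 0,"ay": 0,"az": 0,"hand": -1}])

```text
time_s: 11.8
eef_pos: [384.6, -48.8, 301.8]
ee_rot: [0.694, 0.134, 0.694, -0.133]
force: [0.7, -0.4, 0.3]
grip_width: 0.001
```

```bash
python3 look.py scene s7 120 130 320 280
```

```text
11.85 [384.8 -48.8 301.6] [-0.46 -0.35 -0.84] 0.001 [-0.43 -0.05  1.73  0.    1.46 -1.62]
[[-0.001  0.371  0.929]
 [ 0.001  0.929 -0.371]
 [-1.     0.    -0.001]]
```

View pics/s7.png

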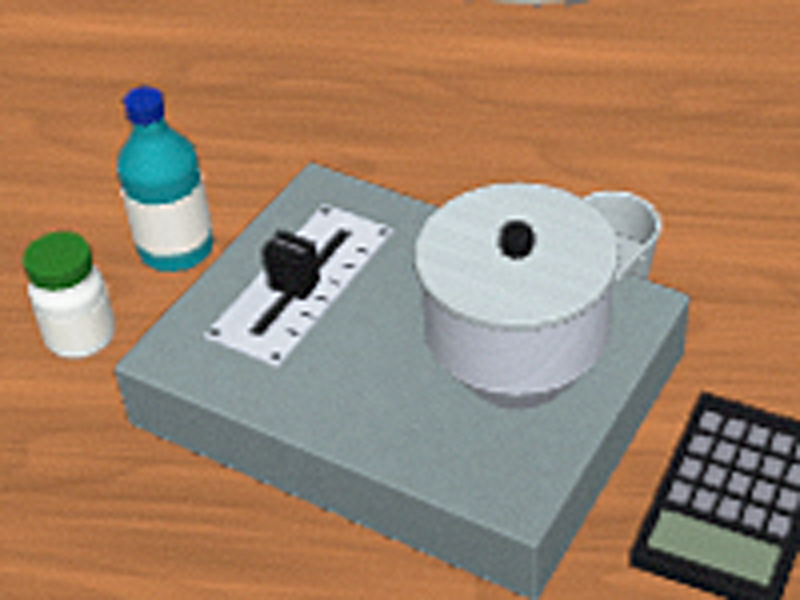

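The lever stands at column 263 in this crop. That is the same image position as before retreating, three clicks from closed. The bottle, jar, cup and calculator are upright in their places, and the arm is clear.

```bash
python3 -c "
from rig import finish_job;print(finish_job())"
```

```text
the job is handed in; nothing more can be done
None
```

I pushed the lever from behind with the shut fingertips, one click at a time, and left it in the third notch. Then I backed off, raised the arm clear and handed the job in at about 12 s of the 61 s allowed. `finish_job` gives no verdict, so the result rests on my own checks below.

- **Lever position:** the handle's left edge in the scene image moved 304 → 284 → 264 → 244 px, three equal clicks. After the arm had withdrawn, the handle was still at the third-notch position. I had no direct reading of the lever joint.
- **Forces:** in each push the force peaked at about 7–8 N and fell to near zero as the lever snapped. I kept each finger stop about halfway to the next notch, so the lever was never driven towards the 66 mm limit.
- **Checks that disagreed:** in the second push the force dropped to zero while the lever was only balanced halfway. The picture showed this, and a 1.5 mm nudge completed the click. My first three move calls were refused for missing keys and moved nothing.
- **Other objects:** the cup, bottle, jar and calculator were upright and looked unmoved in the last picture. I judged this by eye and did not measure it.

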